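# Unscrew the oil tank's filler cap

### The job

The oil tank needs topping up. Unscrew its yellow filler cap anticlockwise until it comes free, keep hold of it as you lift it off, and set it down right way up in the round steel dish, without dropping it. Leave the blue cap on the other tank alone.

Things in the scene. Friction and masses are not known exactly. Their poses are not given: they have to be found in the camera images.
- yellow_cap: Yellow screw cap, 40 to 90 g: round ribbed skirt 58 mm across, 20 mm high; on its flat top a straight grip bar 50 mm long, 16 wide, 28 high (48 mm in all). Origin: centre of the skirt's underside; x along the bar, z up the screw axis. Screwed home on the oil tank, underside 86 mm above the bench. Take it by the bar; it stands flat on its skirt.
- oil_tank: Grey tank fixed to the bench, 112 x 112 x 80 mm, yellow cap on its top's middle. Origin: centre of its underside. Cap and tank x axes agree when screwed home. Coarse thread: turned anticlockwise from above (+z) the cap is free at 62 to 88 degrees (aim for 75, in one grasp), stops at 90. It turns easily without being raised, cannot be pulled off sooner, and clears the neck after rising 20 mm.
- dish: Round open steel dish, loose, 0.5 kg: rim 142 mm across and 20 mm high, flat inner floor about 126 mm across, 4 mm above the bench. Origin: centre of its underside; z up.
- blue_bar_end (a point): One end of the top of the grip bar on the blue cap, 25 mm from that cap's screw axis, about 126 mm above the bench. The blue cap is shaped like the yellow one and sits screwed home on another grey tank of the same size; it must stay as it is.
There are look-alikes about, which are no part of the job. There is more than one size of the yellow_cap; the job needs the smallest.

How it is judged (in metres and radians):
On the way, in this order (a step that is already met when the one before it is completed fails the run):
1. the yellow cap is turned by more than 52 degrees while still on its neck (angle between the x axis of yellow_cap and the x axis of oil_tank, either way round above 0.9 rad and horizontal distance between yellow_cap and oil_tank below 0.01 m and z of yellow_cap in the frame of oil_tank below 0.098 m), for 0.05 s.
2. the yellow cap is off the neck, at least 24 mm above where it sat, and held by the fingers (z of yellow_cap in the frame of oil_tank above 0.11 m and contact force between the fingers and yellow_cap above 0.5 N), for 0.2 s.
At the end, for the whole second after the job is handed in: The yellow cap stands on its skirt on the floor of the steel dish (within 45 mm of the dish's centre, underside less than 14 mm above the dish's underside, tilted less than 10 degrees), released and at rest; the dish stands level on the bench (horizontal distance between yellow_cap and dish below 0.045 m and z of yellow_cap in the frame of dish between 0 and 0.014 m and angle between yellow_cap's own z axis and vertical below 0.17 rad and linear speed of yellow_cap below 0.02 m/s and height (world z) of dish below 0.01 m and angle between dish's own z axis and vertical below 0.1 rad); the robot touches nothing.
It fails at once if the blue cap is turned or moved (the end of its bar shifts by more than 15 mm) (distance of blue_bar_end from where it was at the start of the episode above 0.015 m).
It fails at once if the yellow cap is let go in the air (more than 50 mm above the bench and away from its tank, not held by the fingers) (height (world z) of yellow_cap above 0.05 m and horizontal distance between yellow_cap and oil_tank above 0.07 m and contact force between the fingers and yellow_cap below 0.05 N).
It also fails if it takes over 45 s, if anything falls off the work surface, if the arm or the gripper's body presses on something with over 40 N, if the wrist force passes 120 N, or if a joint passes its speed limit or range.

### The arm

A 6-joint arm with a two-finger parallel gripper is mounted at the origin on a cart in front of the work surface, level with it; the furniture and walls round the work are solid. World frame = base frame: x ahead of the robot, y to its left, z up, the work surface at z = 0. Lengths are in mm, angles in rad, forces in N, time in s.
With the tool pointing down it reaches from about 275 to 750 mm from the base axis. Payload 10.2 kg.
Tool frame: the origin (TCP) lies between the finger pads; the fingertips stand ctrl.tips_ahead ahead of it and the grasp point (between the pads) lies 8 mm behind it (ctrl.tips_ahead is the distance from the TCP to the fingertips, in mm); z points along the fingers, y is the direction in which the jaws open and shut (so a half turn about z gives the same grasp; the last joint's range is limited). The gripper opens to 85 mm and grips with 20 to 120 N. Pads are 22 mm wide; open, the fingers measure 114 mm over their backs; the gripper's body (76 mm by 85 mm) begins 54 mm behind the grasp point. The pads swing forward as they close: fully open they stand 13 mm farther back than shut.
Start: joints at [0.966, 0.313, 1.498, -0, 1.331, -0.223], TCP at [195.623, 487.199, 242.294] pointing down, gripper open.
Joint ranges: [-2.94, 2.94], [-0.97, 2.17], [0.19, 2.56], [-1.23, 4.37], [0.02, 3.11], [-2.88, 2.88]. Speed limits (rad/s): [2.39, 2.39, 3.01, 3.14, 3.14, 3.14].

### API

Orientations are given as a unit quaternion [w, x, y, z].
In Python, from rig import ctrl gives the robot as it stands. The module is installed in compiled form; this text tells all that it offers.
- The arm moves only by the tool move_arm, never from a script. Its argument "motion" is a list of rows, each an object with "offset": the shift along the tool's x, y, z in m, a list of three; "angular": the turn, a rotation vector about the tool's x, y, z in degrees, a list of three; "jaw": the finger opening in m, from 0 to 0.0854. In form: [{"offset": [tx, ty, tz], "angular": [ax, ay, az], "jaw": jaw}, ...]. A call has 1 to 5 rows; each row is the pose to reach, as a shift and turn from the pose commanded when the call began, along the tool's axes at that moment; what a row does not reach only later rows make up. A row lasts 1/8 s, in which the tool goes at most 62.5 mm and 10.7 degrees, less where a joint would pass 70% of its speed; a pose out of reach is approached as far as the arm can. A call with a gripper value outside its range is refused whole. The fingers move at their own pace and stop on an object; "squeeze" is the grip in N (left out, the last holds). Time passes only in rows, so rows that repeat a pose let the fingers close. It gives the time, the measured TCP pose, the force and the opening at its end, in the units of the state.
- ctrl.sense(): the state, without advancing time (a new reading comes with each control period).
- ctrl.capture(name): name is "side" or "top"; returns a dict with "img" (384x512x3 uint8, red, green, blue), "intrinsics" (3x3 intrinsics, pixels), "rvec" (rotation vector, rad) and "tvec" (3), from world to camera coordinates, as OpenCV has them. Camera axes: x right, y down, z forward; pixel columns grow to the right and rows downward; lengths in mm; the calibration is good to about 2 mm. A picture is of the moment at which its call begins. There is no depth.
- ctrl.finish_job(): hands the job in, once; it reports no verdict.
The state is a dict: "time_s": time; "joints": joint angles; "dq": joint speeds; "tau": joint torques, N m; "eef_pos": TCP position; "ee_rot": TCP orientation; "force": force on the tool from outside, world axes, zero at the start; "wrist_torque": the same for the moment, N m; "grip_width": opening from 0.0 (shut) to 1.0 (fully open).
Only numpy, scipy, OpenCV 4.12 (cv2) and the standard library are available. Lean on these libraries where they do the work, as an engineer would, in place of code of your own. Each camera call takes 0.05 s, during which the arm holds its last target. There are 200 camera calls.

## Working session

There is one attempt and no reset: what is moved stays moved. The work goes in short steps, Python scripts to look and compute and a tool call to move; the robot and the scene stay as the last step left them, time stands still between calls to the robot, and variables do not carry over. Pictures are saved under pics/ and viewed, about 8 in all and at most 12, crops included, and the job is handed in when it is done.

Besides the shell and the picture viewer there is one more tool, called after ">>>" in YAML: its name, and indented under it one key for each argument. move_arm: Moves the arm, as the interface text tells. Its arguments: {"type":"object","properties":{"motion":{"type":"array","items":{"type":"object","properties":{"offset":{"type":"array","items":{"type":"number"}},"angular":{"type":"array","items":{"type":"number"}},"jaw":{"type":"number"}}}},"squeeze":{"type":"number"}},"required":["motion"]}

```bash
mkdir -p pics; cat > h.py <<'E'
import numpy as np, cv2
from rig import ctrl
def cap(n):
    c=ctrl.capture(n); c['img']=np.array(c['img']); return c
def ray(c,uv,z):
    R,_=cv2.Rodrigues(np.array(c['rvec'],float)); t=np.array(c['tvec'],float).reshape(3)
    o=-R.T@t; d=R.T@np.linalg.inv(np.array(c['intrinsics']))@np.array([uv[0],uv[1],1.])
    return o+d*(z-o[2])/d[2]
def proj(c,p):
    return cv2.projectPoints(np.array(p,float).reshape(-1,3),np.array(c['rvec'],float),np.array(c['tvec'],float),np.array(c['intrinsics'],float),None)[0].reshape(-1,2)
def save(n,img,s=1):
    cv2.imwrite('pics/'+n,cv2.resize(img[:,:,::-1],None,fx=s,fy=s,interpolation=cv2.INTER_CUBIC))
E
python3 - <<'E'
from h import *
a=cap('top');b=cap('side')
save('top0.png',a['img'],1.5);save('side0.png',b['img'],1.5)
print(ctrl.sense(),ctrl.tips_ahead)
for c in(a,b): print(ray(c,(0,0),0),ray(c,(511,0),0),ray(c,(0,383),0),ray(c,(511,383),0)); R=cv2.Rodrigues(np.array(c['rvec']))[0]; print(-R.T@np.array(c['tvec']).reshape(3))
E
```

```text
{'time_s': 0.1, 'joints': array([ 9.65628500e-01,  3.13399400e-01,  1.49835423e+00,  1.00693452e-05,
        1.33097850e+00, -2.23391039e-01]), 'dq': array([ 2.87442236e-05, -2.48306188e-03, -1.87448341e-03, -4.90073892e-04,
        1.46724518e-03, -1.39524500e-03]), 'tau': array([ 3.55579759e-03, -4.12895072e+01, -2.60142034e+01, -1.63087075e-04,
        3.00764012e-03,  1.15894724e-05]), 'eef_pos': array([195.4819468 , 487.02405989, 241.79214075]), 'ee_rot': array([-2.33812381e-04,  1.89732373e-01,  9.81835680e-01, -5.19571894e-04]), 'force': array([ 0.29070594,  0.10694083, -0.1750065 ]), 'wrist_torque': array([0.0323061 , 0.01436613, 0.00756547]), 'grip_width': 0.9979879058246016} 11.0
[1638.16115203 1230.39616074    0.        ] [ 1671.1669114 -1018.111986      0.       ] [ 53.79185993 777.51383591   0.        ] [  87.80572646 -659.00052078    0.        ]
[-131.10014788   33.36622746 1458.33167203]
[-178.1761866  2441.00034458    0.        ] [3040.879103   1287.90451816    0.        ] [ -10.93559914 -159.54727614    0.        ] [ 909.59978359 -539.50041354    0.        ]
[ 324.30481089 -607.43384752  777.93210148]
```

View pics/top0.png

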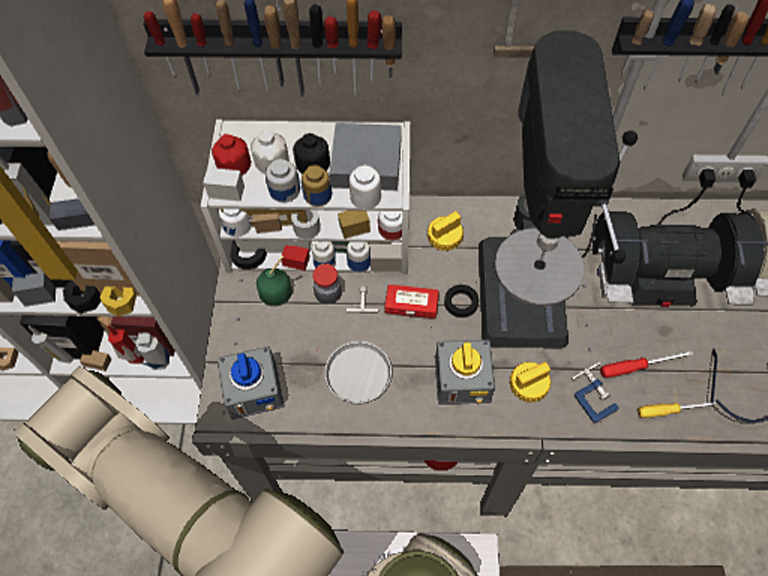

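View pics/side0.png

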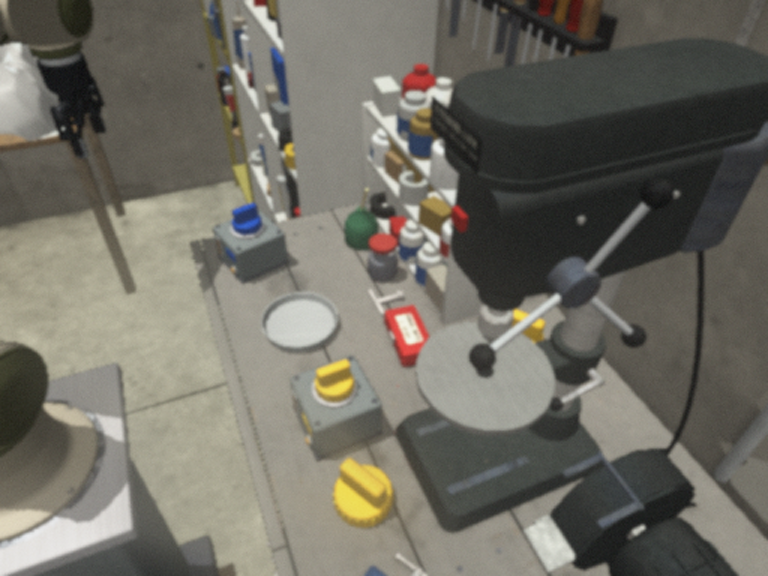

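Candidates (1.5x top picture): yellow cap on the grey tank (466,360), a yellow cap on the bench (531,381), another by the shelf (446,231), and the blue cap on its own tank (243,372). The one on the tank looks smallest and matches the description. The dish is at (359,373). I'll check that in a close crop and measure.

```bash
python3 - <<'E'
from h import *
a=cap('top');b=cap('side')
ia=a['img'][218:278,282:372];ib=b['img'][225:310,185:265]
z=lambda i:cv2.resize(i,(400,int(400*i.shape[0]/i.shape[1])),interpolation=cv2.INTER_CUBIC)
A=z(ia);B=z(ib);H=max(len(A),len(B));C=np.zeros((H,800,3),np.uint8);C[:len(A),:400]=A;C[:len(B),400:]=B
save('crop.png',C)
for n,c in(('top',a),('side',b)):
    hsv=cv2.cvtColor(c['img'],cv2.COLOR_RGB2HSV);m=cv2.inRange(hsv,(20,120,90),(34,255,255))
    k,l,s,ce=cv2.connectedComponentsWithStats(m)
    for i in range(1,k):
        if s[i,4]>60: print(n,s[i],ce[i],[ray(c,ce[i],h).round() for h in(0,110)])
# dish
print([ray(a,(u/1.5,v/1.5),20).round(1) for u,v in((327,373),(392,373),(359,342),(359,405))])
print([ray(b,(u/1.5,v/1.5),20).round(1) for u,v in((263,321),(340,321),(302,292),(302,350))])
E
```

```text
top [202 110  17  15 145] [209.31724138 117.24827586] [array([1005.,  255.,    0.]), array([919., 238., 110.])]
top [  0 122  50  65 952] [ 20.09243697 158.12605042] [array([809., 920.,   0.]), array([738., 854., 110.])]
top [226 140  20  12 153] [234.64705882 144.77777778] [array([881., 154.,   0.]), array([805., 145., 110.])]
top [285 141  24  26 455] [296.92307692 154.05714286] [array([845., -71.,   0.]), array([772., -63., 110.])]
top [ 67 191  22  20 300] [ 77.64666667 199.58666667] [array([645., 679.,   0.]), array([586., 630., 110.])]
top [301 228  20  22 289] [310.67474048 239.30449827] [array([ 514., -111.,    0.]), array([ 465., -100.,  110.])]
top [340 241  27  27 587] [353.52981261 253.59454855] [array([ 467., -246.,    0.]), array([ 422., -225.,  110.])]
top [426 269  28  10 204] [438.87254902 272.94117647] [array([ 408., -508.,    0.]), array([ 367., -467.,  110.])]
side [275  73  12  16 112] [280.9375      80.83928571] [array([1037.,  776.,    0.]), array([936., 581., 110.])]
side [189  95   7  17  86] [192.39534884 102.6744186 ] [array([622., 734.,   0.]), array([580., 544., 110.])]
side [281 133  19  19 204] [289.58823529 140.40686275] [array([870., 356.,   0.]), array([793., 220., 110.])]
side [350 213  13  15 125] [356.944 220.168] [array([874., -58.,   0.]), array([ 796., -135.,  110.])]
side [210 240  26  27 527] [222.79886148 253.51612903] [array([488., -27.,   0.]), array([ 465., -109.,  110.])]
side [ 222  306   40   45 1347] [241.28285078 328.91833705] [array([ 459., -234.,    0.]), array([ 440., -287.,  110.])]
[array([466.5, 185.9,  20. ]), array([469.4,  48.3,  20. ]), array([540.1, 121.3,  20. ]), array([396.6, 115.1,  20. ])]
[array([407.5, 135.2,  20. ]), array([538.2,  82.6,  20. ]), array([495.8, 182.9,  20. ]), array([453.6,  41.7,  20. ])]
```

View pics/crop.png

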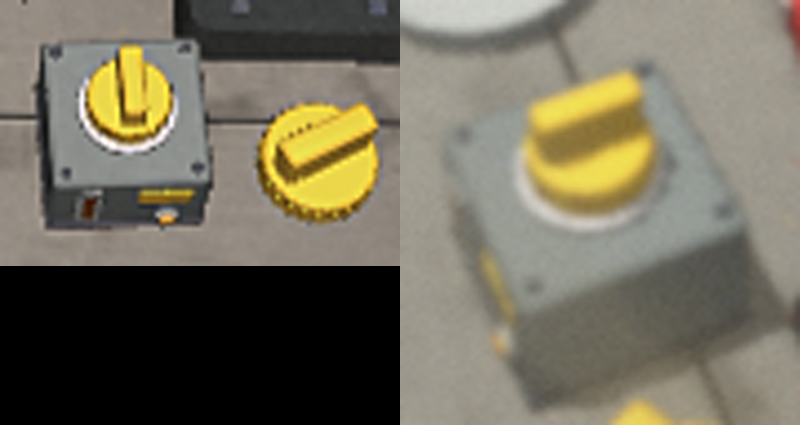

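The crop confirms the small yellow cap sits on the tank (top crop skirt ~(128,100)). The bench one at (318,162) is larger and not on a tank. Now its axis and bar direction from tank corners and bar edges.

```bash
python3 - <<'E'
from h import *
a=cap('top');b=cap('side')
T=lambda u,v:(282+(u+.5)/4.444-.5,218+(v+.5)/4.444-.5)
S=lambda u,v:(185+(u-400+.5)/5-.5,225+(v+.5)/5-.5)
P=np.array([ray(a,T(*p),80) for p in((42,44),(198,39),(211,183),(50,188))]);print('tank top',P.round(1).tolist(),P.mean(0))
P=np.array([ray(b,S(*p),80) for p in((447,133),(648,60),(750,220),(520,312))]);print('tank side',P.round(1).tolist(),P.mean(0))
for n,c,Q in(('t',a,[T(120,46),T(142,46)]),('s',b,[S(530,103),S(633,70),S(642,95),S(535,132)])):
    print(n,[ray(c,q,134).round(1).tolist() for q in Q])
# line edges
print('white ring z=80ish top', [ray(a,T(*p),86).round(1).tolist() for p in((79,103),(177,103),(128,152))])
print('skirt top z106', [ray(a,T(*p),106).round(1).tolist() for p in((87,95),(172,95))])
# dish
for n,c,bx in(('top',a,(205,215,275,280)),('side',b,(165,185,235,245))):
    hsv=cv2.cvtColor(c['img'],cv2.COLOR_RGB2HSV);x0,y0,x1,y1=bx
    m=np.zeros(hsv.shape[:2],np.uint8);m[y0:y1,x0:x1]=cv2.inRange(hsv[y0:y1,x0:x1],(70,0,120),(130,80,255))
    cs=max(cv2.findContours(m,0,2)[0],key=cv2.contourArea);e=cv2.fitEllipse(cv2.convexHull(cs));print(n,e,ray(c,e[0],20).round(1),cv2.contourArea(cs))
E
```

```text
tank top [[517.2, -43.3, 80.0], [523.3, -152.6, 80.0], [415.9, -156.6, 80.0], [410.0, -47.8, 80.0]] [ 466.60084744 -100.08638891   80.        ]
tank side [[412.2, -55.2, 80.0], [513.2, -49.0, 80.0], [523.1, -152.2, 80.0], [414.8, -158.7, 80.0]] [ 465.81493056 -103.78214646   80.        ]
t [[491.4, -92.7, 134.0], [491.7, -107.5, 134.0]]
s [[443.0, -95.7, 134.0], [490.5, -95.1, 134.0], [489.3, -109.7, 134.0], [440.2, -111.5, 134.0]]
white ring z=80ish top [[470.2, -68.0, 86.0], [471.6, -135.2, 86.0], [434.8, -100.6, 86.0]]
skirt top z106 [[467.4, -72.0, 106.0], [468.7, -129.6, 106.0]]Traceback (most recent call last):
  File "<stdin>", line 16, in <module>
ValueError: max() iterable argument is empty
```

```bash
cat >> h.py <<'E'
from scipy.spatial.transform import Rotation as Ro
def to(p,R,goal,yaw):
    "tool-frame offset (m) and rotvec (deg) to goal mm, tool down with x at yaw deg"
    G=Ro.from_euler('z',yaw,degrees=True)*Ro.from_euler('x',180,degrees=True)
    return (R.inv().apply(np.array(goal)-p)/1000).round(4), (R.inv()*G).as_rotvec(degrees=True).round(2), G
E
python3 - <<'E'
from h import *
s=ctrl.sense();q=s['ee_rot'];R=Ro.from_quat([q[1],q[2],q[3],q[0]])
p=np.array([195.6,487.2,242.3]);g=np.array([466.5,-101.5,200])
for i,y in enumerate((106.3,54.4,2.5)):
    t=p+(g-p)/(3-i); o,a,G=to(p,R,t,y);print(o,a);p,R=t,G
b=ctrl.capture('top')['img'];print(b[248,239],b[248,219],b[248,218],b[240,228])
b=ctrl.capture('side')['img'];print(b[214,200],b[214,178])
E
```

```text
[-0.1569 -0.1485  0.0141] [-2.000e-02  1.000e-02  5.182e+01]
[-0.2137  0.0316  0.0141] [ 0.  -0.  51.9]
[-0.107   0.1877  0.0141] [ 0.  -0.  51.9]
[203 198 193] [199 196 190] [63 63 61] [203 200 195]
[207 210 201] [176 178 172]
```

>>> move_arm:
  motion:
    - {"offset":[-0.0314,-0.0297,0.003],"angular":[0,0,10.4],"jaw":0.05}
    - {"offset":[-0.0628,-0.0594,0.006],"angular":[0,0,20.8],"jaw":0.05}
    - {"offset":[-0.0941,-0.0891,0.009],"angular":[0,0,31.1],"jaw":0.05}
    - {"offset":[-0.1255,-0.1188,0.0115],"angular":[0,0,41.5],"jaw":0.05}
    - {"offset":[-0.1569,-0.1485,0.014],"angular":[0,0,51.8],"jaw":0.05}

```text
time_s: 1.02
eef_pos: [286.3, 289.7, 228.4]
ee_rot: [0.0, 0.602, 0.799, 0.0]
force: [0.7, 0.3, 0.3]
grip_width: 0.581
```

>>> move_arm:
  motion:
    - {"offset":[-0.0427,0.0063,0.003],"angular":[0,0,10.4],"jaw":0.05}
    - {"offset":[-0.0855,0.0126,0.006],"angular":[0,0,20.8],"jaw":0.05}
    - {"offset":[-0.1282,0.019,0.009],"angular":[0,0,31.1],"jaw":0.05}
    - {"offset":[-0.171,0.0253,0.0115],"angular":[0,0,41.5],"jaw":0.05}
    - {"offset":[-0.2137,0.0316,0.014],"angular":[0,0,51.9],"jaw":0.05}

```text
time_s: 1.65
eef_pos: [376.7, 93.3, 214.4]
ee_rot: [0.0, 0.891, 0.455, 0.0]
force: [-0.2, 0.1, -0.4]
grip_width: 0.579
```

>>> move_arm:
  motion:
    - {"offset":[-0.0214,0.0375,0.003],"angular":[0,0,10.4],"jaw":0.05}
    - {"offset":[-0.0428,0.0751,0.006],"angular":[0,0,20.8],"jaw":0.05}
    - {"offset":[-0.0642,0.1126,0.009],"angular":[0,0,31.1],"jaw":0.05}
    - {"offset":[-0.0856,0.1502,0.0115],"angular":[0,0,41.5],"jaw":0.05}
    - {"offset":[-0.107,0.1877,0.014],"angular":[0,0,51.9],"jaw":0.05}

```text
time_s: 2.28
eef_pos: [467.2, -102.9, 200.3]
ee_rot: [0.0, 1.0, 0.019, 0.0]
force: [0.9, 1.1, 0.7]
grip_width: 0.59
```

>>> move_arm:
  motion:
    - {"offset":[0,0,0.03],"angular":[0,0,0],"jaw":0.045}
    - {"offset":[0,0,0.055],"angular":[0,0,0],"jaw":0.045}
    - {"offset":[0,0,0.055],"angular":[0,0,0],"jaw":0.045}

```text
time_s: 2.65
eef_pos: [466.0, -101.2, 144.2]
ee_rot: [-0.001, 1.0, 0.022, -0.001]
force: [-0.1, 0.3, 0.2]
grip_width: 0.525
```

```bash
python3 - <<'E'
from h import *
s=ctrl.sense();print(s['eef_pos'],s['ee_rot'],s['force'],ctrl.tips_ahead)
a=cap('top');b=cap('side')
C=np.hstack([cv2.resize(a['img'][205:285,270:350],(400,400),interpolation=2),cv2.resize(b['img'][200:300,175:275],(400,400),interpolation=2)]);save('c2.png',C)
for n,c,bx in(('top',a,(205,215,275,280)),('side',b,(165,185,235,245))):
    hsv=cv2.cvtColor(c['img'],cv2.COLOR_RGB2HSV);x0,y0,x1,y1=bx
    m=np.zeros(hsv.shape[:2],np.uint8);m[y0:y1,x0:x1]=cv2.inRange(hsv[y0:y1,x0:x1],(0,0,165),(180,40,255))
    cs=max(cv2.findContours(m,0,2)[0],key=cv2.contourArea);e=cv2.fitEllipse(cv2.convexHull(cs));print(n,e,ray(c,e[0],20).round(1),cv2.contourArea(cs))
E
```

```text
[ 465.98219711 -101.20300747  144.17526413] [-7.73335092e-04  9.99757268e-01  2.19689268e-02 -1.47403767e-03] [-0.09986902  0.32093799  0.18534662] 11.0
top ((245.0, 228.0), (1.0256038904190063, 4.503495216369629), 118.15496826171875) [540.5 102.8  20. ] 1.5
side ((194.74542236328125, 217.07284545898438), (31.08440399169922, 34.80455017089844), 140.21066284179688) [453.7 104.2  20. ] 452.0
```

View pics/c2.png

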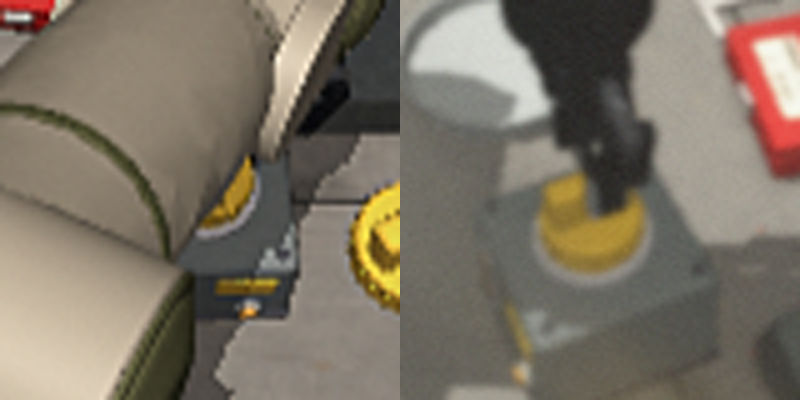

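The side crop shows the fingers straddling the bar ((600,190)) of the small cap, centred along it. Next I go down and close.

>>> move_arm:
  motion:
    - {"offset":[0,0,0.013],"angular":[0,0,0],"jaw":0.045}
    - {"offset":[0,0,0.0245],"angular":[0,0,0],"jaw":0.045}
    - {"offset":[0,0,0.0245],"angular":[0,0,0],"jaw":0.03}
    - {"offset":[0,0,0.0245],"angular":[0,0,0],"jaw":0.02}
    - {"offset":[0,0,0.0245],"angular":[0,0,0],"jaw":0.02}
  squeeze: 30

```text
time_s: 3.38
eef_pos: [466.9, -101.6, 121.1]
ee_rot: [0.0, 1.0, 0.022, 0.0]
force: [1.3, 0.2, 0.5]
grip_width: 0.233
```

>>> move_arm:
  motion:
    - {"offset":[0,0,0],"angular":[0,0,0],"jaw":0.012}
    - {"offset":[0,0,0],"angular":[0,0,0],"jaw":0.005}
    - {"offset":[0,0,0],"angular":[0,0,0],"jaw":0.005}
    - {"offset":[0,0,0],"angular":[0,0,0],"jaw":0.005}

```text
time_s: 3.88
eef_pos: [466.9, -101.4, 121.1]
ee_rot: [0.0, 1.0, 0.022, 0.0]
force: [0.2, 3.3, 3.9]
grip_width: 0.178
```

```bash
python3 - <<'E'
from h import *
s=ctrl.sense();print(s['eef_pos'],s['ee_rot'],s['force'],s['wrist_torque'],s['grip_width']*85.4)
E
```

```text
[ 466.93240052 -101.43738347  121.08395159] [3.42466925e-05 9.99756957e-01 2.20432171e-02 3.50208106e-04] [0.16390067 3.29106181 3.93223905] [ 0.53474965 -0.21041378  0.00171564] 15.187628140515944
```

>>> move_arm:
  motion:
    - {"offset":[0,0,0],"angular":[0,0,-4],"jaw":0.005}
    - {"offset":[0,0,0],"angular":[0,0,-12],"jaw":0.005}
    - {"offset":[0,0,0],"angular":[0,0,-20],"jaw":0.005}
    - {"offset":[0,0,0],"angular":[0,0,-29],"jaw":0.005}
    - {"offset":[0,0,0],"angular":[0,0,-38],"jaw":0.005}
  squeeze: 50

```text
time_s: 4.5
eef_pos: [467.0, -102.1, 121.1]
ee_rot: [0.001, 0.937, 0.349, 0.0]
force: [0.2, -0.8, 4.0]
grip_width: 0.178
```

>>> move_arm:
  motion:
    - {"offset":[0,0,0],"angular":[0,0,-9],"jaw":0.005}
    - {"offset":[0,0,0],"angular":[0,0,-18],"jaw":0.005}
    - {"offset":[0,0,0],"angular":[0,0,-27],"jaw":0.005}
    - {"offset":[0,0,0],"angular":[0,0,-37.5],"jaw":0.005}
    - {"offset":[0,0,0],"angular":[0,0,-37.5],"jaw":0.005}

```text
time_s: 5.12
eef_pos: [466.8, -101.3, 121.1]
ee_rot: [0.0, 0.776, 0.63, 0.0]
force: [0.9, 3.5, 5.8]
grip_width: 0.176
```

```bash
python3 - <<'E'
from h import *
s=ctrl.sense();q=s['ee_rot'];print(s['eef_pos'],Ro.from_quat([q[1],q[2],q[3],q[0]]).as_matrix()[:,0],s['force'],s['wrist_torque'],s['grip_width']*85.4)
b=cap('side');save('c3.png',b['img'][190:310,165:285],4)
E
```

```text
[ 466.84631019 -101.27434774  121.11566427] [2.05408084e-01 9.78676317e-01 4.29641824e-04] [0.87525049 3.52469157 5.79667148] [ 0.69490505 -0.11690379  0.09614746] 14.99526655753797
```

View pics/c3.png

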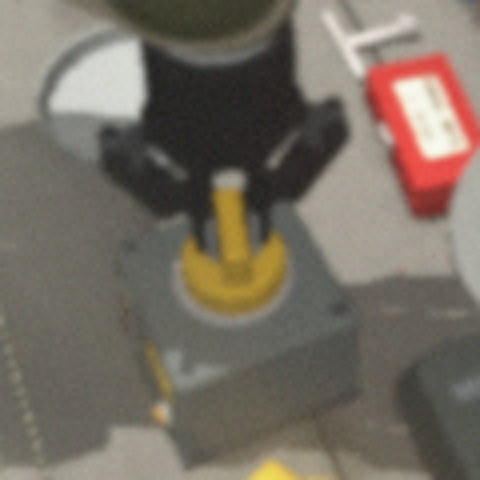

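The cap has turned with the fingers by about 75° and its bar (232,230) points toward the camera. I'll lift gently.

>>> move_arm:
  motion:
    - {"offset":[0,0,-0.004],"angular":[0,0,0],"jaw":0.005}
    - {"offset":[0,0,-0.009],"angular":[0,0,0],"jaw":0.005}
    - {"offset":[0,0,-0.015],"angular":[0,0,0],"jaw":0.005}
    - {"offset":[0,0,-0.022],"angular":[0,0,0],"jaw":0.005}
    - {"offset":[0,0,-0.03],"angular":[0,0,0],"jaw":0.005}

```text
time_s: 5.8
eef_pos: [466.8, -101.8, 151.5]
ee_rot: [0.0, 0.777, 0.629, -0.0]
force: [-0.9, -0.6, -1.0]
grip_width: 0.176
```

>>> move_arm:
  motion:
    - {"offset":[0,0,-0.012],"angular":[0,0,0],"jaw":0.005}
    - {"offset":[0,0,-0.025],"angular":[0,0,0],"jaw":0.005}
    - {"offset":[0,0,-0.04],"angular":[0,0,0],"jaw":0.005}
    - {"offset":[0,0,-0.04],"angular":[0,0,0],"jaw":0.005}

```text
time_s: 6.3
eef_pos: [467.2, -101.7, 192.1]
ee_rot: [0.001, 0.777, 0.63, 0.001]
force: [-0.2, 0.4, -0.7]
grip_width: 0.175
```

```bash
python3 - <<'E'
from h import *
s=ctrl.sense();q=s['ee_rot'];R=Ro.from_quat([q[1],q[2],q[3],q[0]]);print(s['eef_pos'],s['force'],s['grip_width']*85.4)
p=s['eef_pos'];print(to(p,R,[469,117,192],78.1)[:2])
a=cap('top');b=cap('side')
C=np.hstack([cv2.resize(a['img'][200:290,195:345],(480,288),interpolation=2),cv2.resize(b['img'][160:310,165:265],(192,288),interpolation=2)]);save('c4.png',C)
E
```

```text
[ 467.19757996 -101.74678922  192.101192  ] [-0.16993973  0.3681702  -0.72947574] 14.942346005606419
(array([ 2.144e-01, -4.360e-02, -2.000e-04]), array([ 0.14,  0.04, -0.07]))
```

View pics/c4.png

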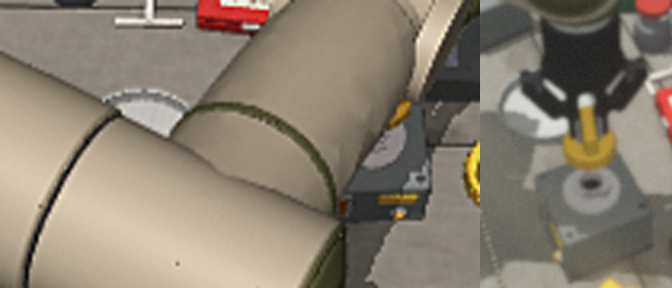

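The cap is off the neck and held level (side part, (588,145)). The neck is bare below it. I'll get the dish centre from the first, unobstructed pictures.

```bash
python3 - <<'E'
from h import *
a=cap('top');b=cap('side')
for n,c,bx,th in(('top',a,(205,215,275,280),175),('side',b,(165,185,235,245),180)):
    im=cv2.resize(cv2.imread(f'pics/{n}0.png'),(512,384),interpolation=cv2.INTER_AREA);hsv=cv2.cvtColor(im,cv2.COLOR_BGR2HSV);x0,y0,x1,y1=bx
    m=np.zeros(hsv.shape[:2],np.uint8);m[y0:y1,x0:x1]=cv2.inRange(hsv[y0:y1,x0:x1],(0,0,th),(180,50,255))
    m=cv2.morphologyEx(m,3,np.ones((3,3)))
    cs=max(cv2.findContours(m,0,2)[0],key=cv2.contourArea);e=cv2.fitEllipse(cv2.convexHull(cs));print(n,e,ray(c,e[0],20).round(1),ray(c,e[0],4).round(1),cv2.contourArea(cs))
E
```

```text
top ((238.11570739746094, 247.4716339111328), (40.85323715209961, 43.983604431152344), 76.23929595947266) [471.9 122.2  20. ] [478.6 123.2   4. ] 1209.5
side ((199.69329833984375, 215.13998413085938), (30.017131805419922, 45.488075256347656), 80.17347717285156) [468.2 106.2  20. ] [471.2 121.2   4. ] 1025.5
```

>>> move_arm:
  motion:
    - {"offset":[0.03,-0.006,0],"angular":[0,0,0],"jaw":0.005}
    - {"offset":[0.075,-0.015,0],"angular":[0,0,0],"jaw":0.005}
    - {"offset":[0.13,-0.0255,0],"angular":[0,0,0],"jaw":0.005}
    - {"offset":[0.18,-0.0355,0],"angular":[0,0,0],"jaw":0.005}
    - {"offset":[0.2136,-0.042,0],"angular":[0,0,0],"jaw":0.005}

```text
time_s: 7.12
eef_pos: [469.4, 118.2, 190.4]
ee_rot: [-0.0, 0.777, 0.63, -0.0]
force: [-0.2, -0.0, 0.0]
grip_width: 0.176
```

>>> move_arm:
  motion:
    - {"offset":[0,0,0.02],"angular":[0,0,0],"jaw":0.005}
    - {"offset":[0,0,0.05],"angular":[0,0,0],"jaw":0.005}
    - {"offset":[0,0,0.08],"angular":[0,0,0],"jaw":0.005}
    - {"offset":[0,0,0.1],"angular":[0,0,0],"jaw":0.005}
    - {"offset":[0,0,0.11],"angular":[0,0,0],"jaw":0.005}

```text
time_s: 7.75
eef_pos: [469.4, 116.2, 79.6]
ee_rot: [-0.001, 0.777, 0.629, -0.001]
force: [-0.3, 0.5, 0.1]
grip_width: 0.18
```

```bash
python3 - <<'E'
from h import *
s=ctrl.sense();print(s['eef_pos'],s['force'],s['grip_width']*85.4)
a=cap('top');b=cap('side')
C=np.hstack([cv2.resize(a['img'][200:280,195:275],(400,400),interpolation=2),cv2.resize(b['img'][150:250,150:250],(400,400),interpolation=2)]);save('c5.png',C)
E
```

```text
[469.39366004 116.1556098   79.57469679] [-0.25476557  0.46108158  0.1218341 ] 15.36376098004116
```

View pics/c5.png

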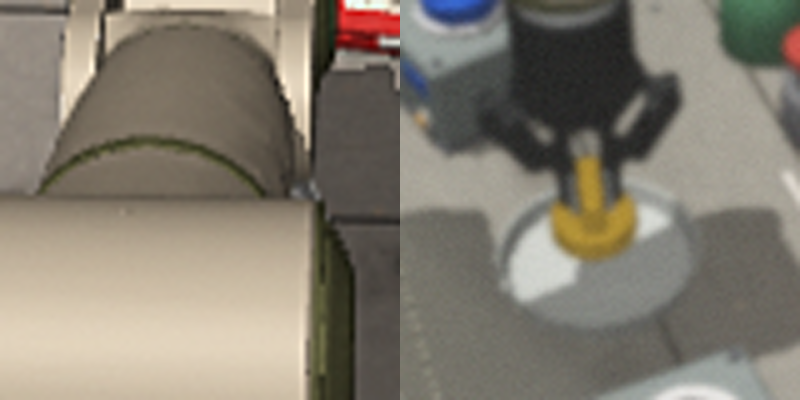

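The side view shows the cap (595,225) held level above the dish (596,250), well centred. I'll lower it gently to contact.

>>> move_arm:
  motion:
    - {"offset":[0,0,0.015],"angular":[0,0,0],"jaw":0.005}
    - {"offset":[0,0,0.028],"angular":[0,0,0],"jaw":0.005}
    - {"offset":[0,0,0.035],"angular":[0,0,0],"jaw":0.005}
    - {"offset":[0,0,0.038],"angular":[0,0,0],"jaw":0.005}
    - {"offset":[0,0,0.039],"angular":[0,0,0],"jaw":0.005}

```text
time_s: 8.48
eef_pos: [470.0, 116.2, 41.8]
ee_rot: [0.0, 0.777, 0.629, 0.0]
force: [-1.0, 0.5, 0.2]
grip_width: 0.171
```

>>> move_arm:
  motion:
    - {"offset":[0,0,0.001],"angular":[0,0,0],"jaw":0.005}
    - {"offset":[0,0,0.002],"angular":[0,0,0],"jaw":0.005}
    - {"offset":[0,0,0.0025],"angular":[0,0,0],"jaw":0.005}

```text
time_s: 8.85
eef_pos: [470.0, 116.2, 39.3]
ee_rot: [0.0, 0.777, 0.629, 0.0]
force: [0.1, -0.1, -0.1]
grip_width: 0.176
```

>>> move_arm:
  motion:
    - {"offset":[0,0,0.0007],"angular":[0,0,0],"jaw":0.005}
    - {"offset":[0,0,0.0014],"angular":[0,0,0],"jaw":0.005}

```text
time_s: 9.1
eef_pos: [470.0, 116.2, 39.0]
ee_rot: [0.0, 0.777, 0.63, -0.0]
force: [-9.1, -1.7, 22.7]
grip_width: 0.174
```

In contact. I'll ease off and release.

>>> move_arm:
  motion:
    - {"offset":[0,0,-0.001],"angular":[0,0,0],"jaw":0.005}
    - {"offset":[0,0,-0.001],"angular":[0,0,0],"jaw":0.02}
    - {"offset":[0,0,-0.001],"angular":[0,0,0],"jaw":0.035}
    - {"offset":[0,0,-0.001],"angular":[0,0,0],"jaw":0.045}
    - {"offset":[0,0,-0.001],"angular":[0,0,0],"jaw":0.045}

```text
time_s: 9.72
eef_pos: [469.9, 116.2, 38.8]
ee_rot: [-0.0, 0.777, 0.629, -0.0]
force: [0.4, -0.8, -0.1]
grip_width: 0.525
```

>>> move_arm:
  motion:
    - {"offset":[0,0,-0.015],"angular":[0,0,0],"jaw":0.045}
    - {"offset":[0,0,-0.05],"angular":[0,0,0],"jaw":0.045}
    - {"offset":[0,0,-0.1],"angular":[0,0,0],"jaw":0.045}
    - {"offset":[0,0,-0.15],"angular":[0,0,0],"jaw":0.045}
    - {"offset":[0,0,-0.15],"angular":[0,0,0],"jaw":0.045}

```text
time_s: 10.35
eef_pos: [471.4, 116.3, 193.2]
ee_rot: [0.003, 0.777, 0.63, 0.003]
force: [0.1, -0.4, -0.3]
grip_width: 0.526
```

```bash
python3 - <<'E'
from h import *
s=ctrl.sense();print(s['time_s'],s['eef_pos'],s['force'],s['grip_width']*85.4)
b=cap('side');save('c6.png',b['img'][120:270,130:290],4)
E
```

```text
10.35 [471.41879766 116.27911524 193.17805623] [ 0.08581434 -0.44006432 -0.33009396] 44.94590545591065
```

View pics/c6.png

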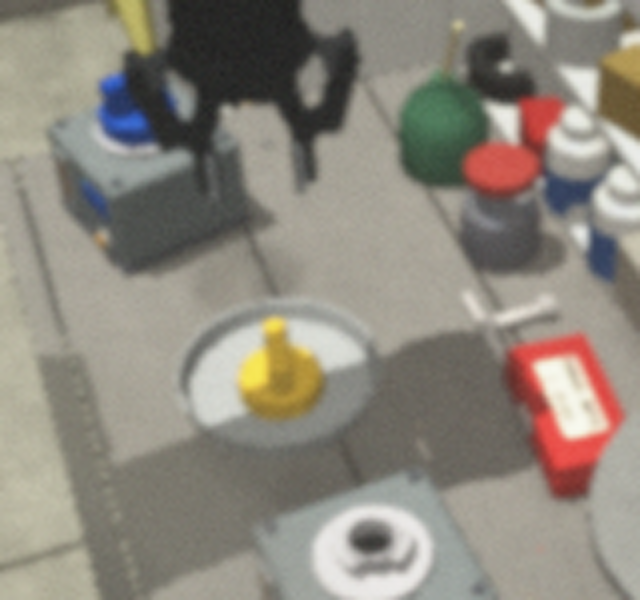

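The cap (281,385) stands upright in the middle of the dish (280,372). The gripper is clear of it and the blue cap still sits on its tank. I'll hand in.

```bash
python3 -c "
from rig import ctrl
print(ctrl.finish_job())"
```

```text
the job is handed in; nothing more can be done
None
```

I unscrewed the small yellow cap about 75° anticlockwise in one grasp and lifted it off the neck. I set it down in the steel dish until it touched, released it, and handed the job in at about 10.4 s. No verdict is reported at hand-in.

- **Last picture:** the cap stands upright near the middle of the dish, the dish sits flat, the tank neck is bare, and the gripper is clear of everything. The blue cap looks untouched.
- **Forces:** contact with the dish peaked at about 23 N in the readings, and the tool force was near zero at the end.
- **Disagreement:** the dish-centre estimates from the two cameras differed by up to about 16 mm, because the colour outlines were rough. I aimed between them, at (470, 116) mm, and the last picture showed the cap well inside the 45 mm allowed.

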